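# Load a battery pack in the bench tester and latch its guard

## Robot

A 7-joint arm with a two-finger parallel gripper is mounted at the origin on the work surface. World frame = base frame: x ahead of the robot, y to its left, z up, the work surface at z = 0. Lengths are in m, angles in rad, forces in N, time in s.
With the tool pointing down it reaches from about 0.425 to 0.925 m from the base axis. Payload 6.8 kg.
Tool frame: the origin (TCP) lies midway between the tips of the shut fingers; the grasp point (between the pads) lies 19 mm behind it; z points along the fingers, y is the line along which they close (so a half turn about z gives the same grasp; the last joint's range is limited). The gripper opens to 85 mm and grips with 20 to 120 N. Pads are 22 mm wide; open, the fingers measure 114 mm over their backs; the gripper's body (76 mm by 85 mm) begins 54 mm behind the grasp point. The pads swing forward as they close: fully open they stand 13 mm farther back than shut.
Start: joints at [1.074, 0.477, 0.022, 1.555, -0.011, 1.109, -0.083], TCP at [0.256, -0.625, 0.231] pointing down, gripper open.
Joint ranges: [-2.96, 2.96], [-0.34, 2.1], [-1.41, 1.46], [0.24, 2.44], [-1.37, 4.51], [0.17, 1.92], [-2.96, 2.96]. Speed limits (rad/s): [2.39, 2.39, 3.14, 3.14, 3.14, 3.14, 3.14].

## Interface

Orientations are given as a unit quaternion [w, x, y, z].
In Python, from station import * gives the robot as it stands. The module is installed in compiled form; this text tells all that it offers.
- The arm moves only by the shell command python3 -m jog 'ROWS' [OPENING] [FORCE]. ROWS is JSON, a list of rows, each an object of numbers: "x", "y", "z": the shift along the tool's x, y, z in m; "ax", "ay", "az": the turn, a rotation vector about the tool's x, y, z in rad. In form: [{"x": .., "y": .., "z": .., "ax": .., "ay": .., "az": ..}, ...]. A call has 1 to 12 rows; each row is the pose to reach, as a shift and turn from the pose commanded when the call began, along the tool's axes at that moment; what a row does not reach only later rows make up. A row lasts 1/10 s, in which the tool goes at most 50 mm and 8.59 degrees, less where a joint would pass 70% of its speed; a pose out of reach is approached as far as the arm can. A call with a gripper value outside its range is refused whole. OPENING is the opening, from 0 (shut) to 1 (fully open), set as the call begins (- or left out, the last holds). The fingers move at their own pace and stop on an object; FORCE is the grip in N (left out, the last holds). Time passes only in rows, so rows that repeat a pose let the fingers close. It gives the time, the measured TCP pose, the force, the opening and the grip force at its end, in the units of the state.
- get_obs(): the state, without advancing time (a new reading comes with each control period).
- read_camera(name): name is "side" or "top"; returns the picture (384x512x3 uint8, red, green, blue); there is no depth.
- camera_params(name): a dict with "K" (3x3 intrinsics, pixels), "origin" and "attitude" of the camera in the world. Camera axes: x right, y up, looking along -z (the intrinsics and any distortion apply to the point x, -y, -z); pixel columns grow to the right and rows downward; lengths in m; the calibration is good to about 2 mm. A picture is of the moment at which its call begins. camera_params takes no time and is no camera call.
- hand_in(): hands the job in; it is judged then, once.
The state is a dict: "t": time; "q": joint angles; "joint_vel": joint speeds; "joint_torque": joint torques, N m; "eef_pos": TCP position; "tool_rot": TCP orientation; "contact_force": force on the tool from outside, world axes, zero at the start; "torque": the same for the moment, N m; "gripper_width": opening from 0.0 (shut) to 1.0 (fully open); "grasp_force": force on a finger pad.
Only numpy, scipy, OpenCV 4.12 (cv2) and the standard library are available. Lean on these libraries where they do the work, as an engineer would, in place of code of your own. Each camera call takes 0.05 s, during which the arm holds its last target. There are 200 camera calls.

## Task

Load the blue battery pack into the bench tester, copper end towards the sprung brass sensing pin: tuck its nose down under the yellow lip, push it in against the pin, and drop its tail behind the yellow stop so that it lies flat, fully seated, and keeps the pin pressed in by itself. Let go of it, then push the yellow guard door shut until its sprung latch snaps in behind the strike. Leave the other things on the bench where they are.

Things in the scene. Friction and masses are not known exactly. Their poses are not given: they have to be found in the camera images.
- pack: The battery pack to load: blue box, 96 long (x) x 42 wide (y) x 34 high (z), about 0.3 kg, black band at its tail, white paper label on top, copper contact plate on its nose (+x end). Origin at the centre of its underside, z up. It lies flat on the bench at the start.
- pack_nose (a point): Middle of the copper plate on the pack's nose face: 48 mm ahead (+x) of the pack's origin and 17 mm above its underside.
- tester: Pack tester, bolted down, level, turned only in yaw: grey base plate 205 x 150 x 10 thick. Origin at the plate's underside below the middle of a seated pack; +x from the door to the pin, y left, z up; mm in this frame below. Open from above. Low side walls: inner faces y = +-60, x = -70 to 54, top z = 45. Black pin housing: face at x = 54, 120 wide, top z = 72.
- bay_floor (a point): Top of the plate (z = 10) where the middle of the seated pack's underside comes to lie. 102 mm lie between stop and housing face, 6 more than the pack; the pin pushes a seated pack back against the stop, its x axis along the tester's x. White nose guides: x = 24 to 54, 48 apart, 18 high.
- lip_edge (a point): Lower edge of the yellow lip, at x = 40, z = 48: the lip juts from the housing over the pack's nose (x = 40 to 54, 60 wide, 8 thick), its underside 38 above the floor, 4 above a seated pack. A level pack cannot pass both lip and stop: enter nose down, tail raised 9 to 14 mm (0.09 to 0.15 rad), push in till the nose nearly meets the housing, then lower the tail.
- stop_top (a point): Top edge of the yellow tail stop's inner face, at x = -48, z = 17 (7 above the floor); the stop is 6 thick, 36 wide. The seated pack's tail rests against its inner face.
- pin_tip (a point): Tip of the brass sensing pin (8 thick, round-ended, lying along the tester's x): at x = 40, y = 0, z = 27 in the tester's frame when free; moves with the pin towards +x.
- pin (a joint): Travel of the sensing pin into its housing, m: 0 free, 0.0135 fully in. Spring: about 1.6 N at 0, 4.4 N at 0.008 (pack seated against the stop), 6.3 N fully in.
- door (a joint): Angle of the yellow guard door, rad: 0 shut, starts open at 0.6 to 1.0, at most 1.1; opening swings its free edge towards the robot (-x). Light friction holds it where it is left. From about 0.1 rad on its latch rides on the strike roller (6 thick, at tester x = -90.5, y = -62): shutting then takes 4 to 10 N pushed squarely 80 mm from the hinge, and it snaps in just before 0.
- door_hinge (a point): Point on the door's upright hinge axis (tester x = -82, y = +62), 45 above the bench. The panel is 8 thick, stands from z = 12 to 78 and reaches to 118 mm from the axis; shut, it crosses the robot's end of the bay along -y, its outer face at x = -86.
- door_push (a point): Point on the door's outer face, 80 mm from the hinge axis, 60 mm above the bench (18 below the door's top edge): a good place to push. The strike roller and its bracket beside the free edge are 48 mm high, the hinge post 55.
- latch (a joint): Travel of the door's bevelled sprung bolt back into the door, m: 0 fully out, up to 0.009 while it rides over the strike, back to 0 when it has snapped in.
- spool: Solder spool, bright metal, 58 across, 45 high, standing; origin at the centre of its underside. To be left alone.
- jar: Jar with a white cap, 58 across, 65 high; origin at the centre of its underside. To be left alone.
- meter: Yellow and black multimeter lying flat, 170 x 88 x 45 high; origin at the centre of its underside. To be left alone.
- tape: Roll of green tape lying flat, 96 across, 24 high. To be left alone.
- screwdriver: Green-handled screwdriver, 190 long, lying on the bench. To be left alone.
- pliers: Pliers with red and yellow grips, 150 long, lying on the bench. To be left alone.
Not all that is in view belongs to the job. Of the things like the pack, leave any that is brown or green; of the rest the smaller one is meant.

How it is judged:
On the way, in this order (a step that is already met when the one before it is completed fails the run):
1. the pack lies seated in the tester, copper end to the pin, holding the pin pressed in (value of joint pin above 0.0055 m and x of pack_nose in the frame of tester above 0.044 m and z of pack in the frame of tester below 0.013 m and angle between pack's own z axis and vertical below 0.045 rad and contact force between the fingers and pack below 0.2 N), for 0.3 s.
2. the guard door is shut and its latch has snapped in (value of joint door below 0.03 rad and value of joint latch below 0.002 m), for 0.2 s.
At the end, for the whole second after the job is handed in: Pack at rest, flat on the bay floor (3 mm, 0.045 rad), within 8 mm and 0.15 rad of the bay's middle line, copper nose past x = 44 mm in the tester, holding the pin in over 5.5 mm; door shut (under 0.03 rad) with its bolt out (under 2 mm). Other things moved under 40 mm (all of step 2 and value of joint pin above 0.0055 m and x of pack_nose in the frame of tester above 0.044 m and z of pack in the frame of tester between 0.006 and 0.013 m and y of pack in the frame of tester between -0.008 and 0.008 m and angle between pack's own z axis and vertical below 0.045 rad and angle between the x axis of pack and the x axis of tester, either way round below 0.15 rad and linear speed of pack below 0.02 m/s); the robot touches nothing.
It fails at once if another thing on the bench was shoved more than 40 mm (distance of any of spool, jar, meter, tape, screwdriver, pliers from where it was at the start of the episode above 0.04 m).
It also fails if it takes over 61 s, if anything falls off the work surface, if the arm or the gripper's body presses on something with over 40 N, if the wrist force passes 120 N, or if a joint passes its speed limit or range.

## Working session

There is one attempt and no reset: what is moved stays moved. The work goes in short steps, Python scripts to look and compute and a shell command to move; the robot and the scene stay as the last step left them, time stands still between calls to the robot, and variables do not carry over. Pictures are saved under pics/ and viewed, at most 10 in all, crops included, and the job is handed in when it is done.

```bash
mkdir -p pics
python3 - <<'E'
from station import *
import cv2
for n in ("top","side"):
    im=read_camera(n); cv2.imwrite(f"pics/{n}0.png",im[...,::-1])
    p=camera_params(n); print(n,p)
o=get_obs(); print({k:o[k] for k in("t","eef_pos","tool_rot","gripper_width","contact_force")})
E
```

```text
top {'K': array([[369.16988918,   0.        , 253.08943462],
       [  0.        , 369.16988918, 195.57779235],
       [  0.        ,   0.        ,   1.        ]]), 'origin': array([ 0.26645458, -0.04214365,  1.21025273]), 'attitude': array([-0.6990821 , -0.06909326,  0.06636187,  0.7085947 ])}
side {'K': array([[427.68640197,   0.        , 256.64146743],
       [  0.        , 427.68640197, 195.5184491 ],
       [  0.        ,   0.        ,   1.        ]]), 'origin': array([-0.30317768,  0.68330415,  1.07094769]), 'attitude': array([-0.35873449, -0.16324522,  0.36462476,  0.84362868])}
{'t': 0.1, 'eef_pos': array([ 0.25564221, -0.62416596,  0.23043209]), 'tool_rot': array([-7.75824044e-04,  9.81164392e-01,  1.93172937e-01, -2.25350772e-04]), 'gripper_width': 1.0044100379202958, 'contact_force': array([-0.47610249, -0.20320995, -0.78519251])}
```

View pics/top0.png

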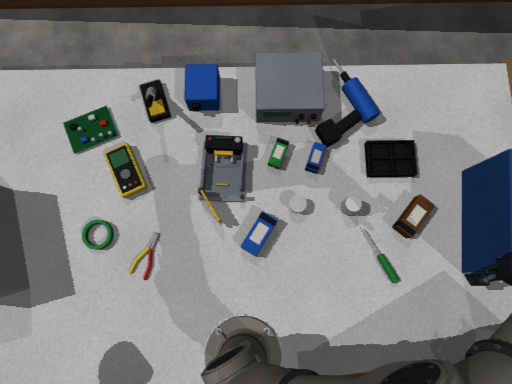

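View pics/side0.png

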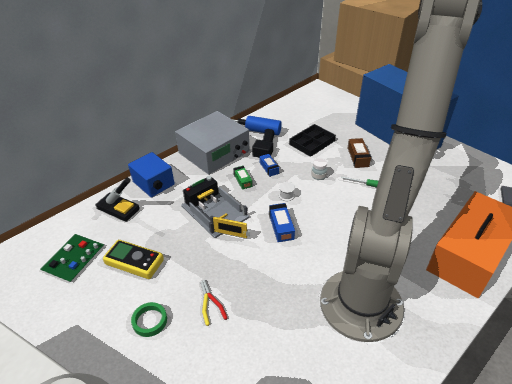

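The top view shows the lookalikes: a large blue pack at (260,234), a small blue one at (316,157), a green one at (278,153) and a brown one at (414,215). The small blue pack at (316,157) is the one meant. The tester is at (224,170) with its door open near (210,206). The side view shows the pack at (269,165) and the tester at (213,205). Next I'll check with a close crop.

```bash
cat > h.py <<'E'
import numpy as np, cv2
from station import *
from scipy.spatial.transform import Rotation as R
def rot(q): return R.from_quat([q[1],q[2],q[3],q[0]])
def cam(n):
    p=camera_params(n); return np.array(p["K"]),np.array(p["origin"]),rot(p["attitude"])
def ray(n,uv):
    K,o,r=cam(n); d=np.linalg.inv(K)@[uv[0],uv[1],1]; return o,r.apply([d[0],-d[1],-d[2]])
def onz(n,uv,z):
    o,d=ray(n,uv); return o+d*(z-o[2])/d[2]
def tri(a,b):
    (o1,d1),(o2,d2)=ray("top",a),ray("side",b)
    s=np.linalg.lstsq(np.c_[d1,-d2],o2-o1,rcond=None)[0]
    p,q=o1+s[0]*d1,o2+s[1]*d2; return (p+q)/2,np.linalg.norm(p-q)
def proj(n,P):
    K,o,r=cam(n); c=r.inv().apply(np.array(P)-o); c=c*[1,-1,-1]
    c=np.atleast_2d(c)@K.T; return c[:,:2]/c[:,2:]
E
python3 - <<'E'
from h import *
t=cv2.imread("pics/top0.png"); s=cv2.imread("pics/side0.png")
a=cv2.resize(t[125:235,190:340],None,fx=5,fy=5,interpolation=cv2.INTER_CUBIC)
b=cv2.resize(s[140:250,170:300],None,fx=5,fy=5,interpolation=cv2.INTER_CUBIC)
cv2.imwrite("pics/a.png",a); cv2.imwrite("pics/b.png",b)
E
```

```text
(no output)
```

View pics/a.png

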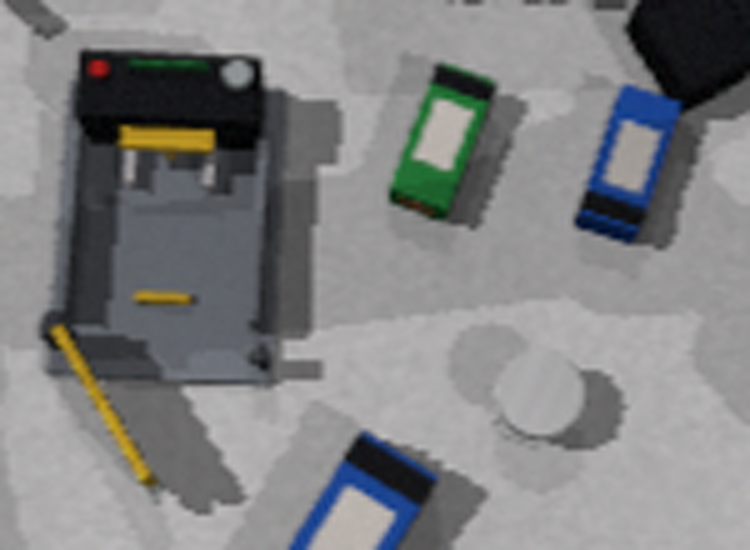

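View pics/b.png

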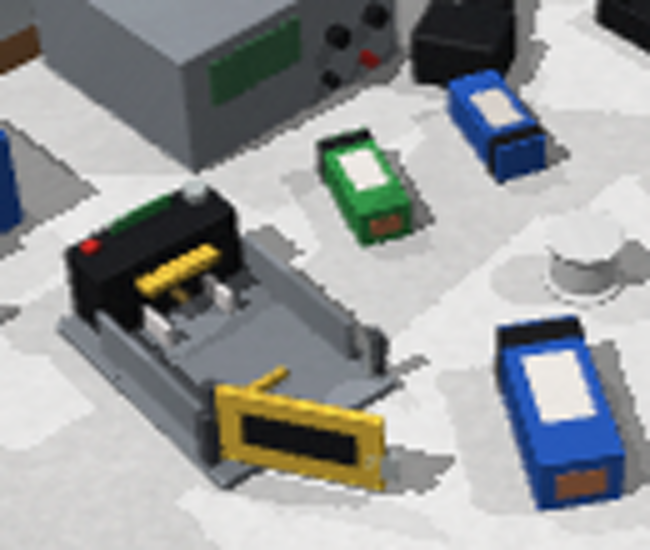

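The crop confirms the small blue pack: top-crop (628,162), black band towards the robot, copper nose facing away, just clear of the black drill base. The tester's lip is at crop (167,138), its stop at (165,297), and the door runs from (57,330) to (150,480).

Run:
```python
from h import *
np.set_printoptions(precision=4,suppress=True)
A=lambda x,y:((x+.5)/5-.5+190,(y+.5)/5-.5+125)
B=lambda x,y:((x+.5)/5-.5+170,(y+.5)/5-.5+140)
print("pack top corners")
c=[onz("top",A(*p),.034) for p in[(622,86),(682,102),(636,223),(586,208)]]
for p in c: print(p)
print("len",np.linalg.norm(c[0]-c[3]),np.linalg.norm(c[1]-c[2]),"w",np.linalg.norm(c[0]-c[1]))
for a,b in [((622,86),(450,80)),((682,102),(500,70)),((636,223),(545,132)),((586,208),(490,152))]: print("tri",tri(A(*a),B(*b)))
t=cv2.imread("pics/top0.png"); hsv=cv2.cvtColor(t,cv2.COLOR_BGR2HSV)
def blobs(lo,hi,box):
    m=cv2.inRange(hsv,lo,hi); k=np.zeros_like(m);u0,u1,v0,v1=box;k[v0:v1,u0:u1]=255
    n,l,st,ce=cv2.connectedComponentsWithStats(m&k)
    return [(st[i].tolist(),ce[i]) for i in range(1,n) if st[i][4]>5],l
y,l=blobs((18,120,90),(35,255,255),(195,250,140,230))
for b in y: print(b)
print("lip top front corners z.056",onz("top",A(120,146),.056),onz("top",A(214,149),.056), "back",onz("top",A(120,127),.056),onz("top",A(214,130),.056))
print("stop",onz("top",A(135,292),.017),onz("top",A(191,296),.017))
print("housing top z.072 rear",onz("top",A(80,52),.072),onz("top",A(262,58),.072))
print("hinge top z.078",onz("top",A(57,328),.078),"tip",onz("top",A(150,480),.078))
for a,b in [((150,480),(383,418)),((57,328),(218,387)),((120,127),(138,283)),((214,130),(215,248))]: print("tri",tri(A(*a),B(*b)))
```

```text
pack top corners
[ 0.6749 -0.2447  0.034 ]
[ 0.6632 -0.2842  0.034 ]
[ 0.5804 -0.2497  0.034 ]
[ 0.5911 -0.2173  0.034 ]
len 0.08824167797128865 0.08966048589131263 w 0.0411519537658364
tri (array([ 0.6755, -0.2448,  0.033 ]), np.float64(0.00048153483323916526))
tri (array([ 0.6641, -0.2866,  0.0271]), np.float64(0.003454398518388127))
tri (array([ 0.5794, -0.2511,  0.0322]), np.float64(0.0035500727967112044))
tri (array([ 0.5977, -0.2172,  0.0201]), np.float64(0.007128580530177238))
([214, 150, 19, 5, 78], array([222.8077, 152.3846]))
([217, 183, 11, 3, 23], array([222.1304, 184.1739]))
([200, 190, 20, 32, 96], array([209.5833, 204.6458]))
lip top front corners z.056 [0.6312 0.0877 0.056 ] [0.6282 0.0265 0.056 ] back [0.6441 0.0878 0.056 ] [0.6411 0.0264 0.056 ]
stop [0.5425 0.0814 0.017 ] [0.5392 0.0443 0.017 ]
housing top z.072 rear [0.6901 0.1124 0.072 ] [ 0.6842 -0.0058  0.072 ]
hinge top z.078 [0.5059 0.1239 0.078 ] tip [0.4092 0.0651 0.078 ]
tri (array([0.411 , 0.0666, 0.0739]), np.float64(0.0032721786561580837))
tri (array([0.5074, 0.1251, 0.0736]), np.float64(0.001603490896664404))
tri (array([0.6456, 0.0882, 0.0505]), np.float64(0.000649930009459803))
tri (array([0.6417, 0.0252, 0.0471]), np.float64(0.005573827585526544))
```

Run:
```python
from h import *
np.set_printoptions(precision=4,suppress=True)
t=cv2.imread("pics/top0.png")[130:180,300:335]
t=cv2.resize(t,None,fx=8,fy=8,interpolation=cv2.INTER_CUBIC); h=cv2.cvtColor(t,cv2.COLOR_BGR2HSV)
def uv(p): return ((p[0]+.5)/8-.5+300,(p[1]+.5)/8-.5+130)
blue=cv2.inRange(h,(105,120,125),(125,255,255)); 
lab=cv2.inRange(h,(0,0,150),(180,60,255))
allb=cv2.inRange(h,(105,100,50),(125,255,255))
n,l,st,ce=cv2.connectedComponentsWithStats(allb); i=1+np.argmax(st[1:,4])
hull=cv2.convexHull(np.argwhere(l==i)[:,::-1].astype(np.int32))
fill=np.zeros_like(allb); cv2.fillConvexPoly(fill,hull,255)
print("all area",st[i])
inner=cv2.erode(fill,np.ones((25,25)))
for nm,m,z in(("label",lab&cv2.erode(fill,np.ones((20,20))),.034),("outline",fill,.017)):
    c=max(cv2.findContours(m,0,2)[0],key=cv2.contourArea); r=cv2.minAreaRect(c)
    P=np.array([onz("top",uv(p),z) for p in cv2.boxPoints(r)])
    print(nm,"centre",P.mean(0)); 
    for a in range(2):
        d=P[a+1]-P[a]; print("  side",np.linalg.norm(d),"ang",np.arctan2(d[1],d[0]))
# outline hull corners
ap=cv2.approxPolyDP(hull,12,True)[:,0]
for p in ap: print(p,onz("top",uv(p),.034)[:2],onz("top",uv(p),0)[:2])
```

```text
all area [   61    96   151   202 11747]
label centre [ 0.627  -0.2488  0.034 ]
  side 0.04383953980105498 ang -0.3215540349108395
  side 0.023290343044806216 ang -1.8921322843244603
outline centre [ 0.6389 -0.2545  0.017 ]
  side 0.08309268516616987 ang -0.3489033257000952
  side 0.04466181482712168 ang -1.9255784987380358
[210 122] [ 0.6638 -0.2836] [ 0.6753 -0.2905]
[152 296] [ 0.5893 -0.2559] [ 0.5986 -0.2621]
[ 62 267] [ 0.6022 -0.2194] [ 0.6119 -0.2246]
[116 100] [ 0.674  -0.2449] [ 0.6858 -0.2508]
```

```bash
cat >> h.py <<'E'
np.set_printoptions(precision=4,suppress=True)
TO=np.array([.589,.060,0]); TY=-.05
def tw(x,y,z): return TO+R.from_euler("z",TY).apply([x,y,z])
def go(P,yaw,pitch=0):
    o=get_obs(); r=rot(o["tool_rot"]); T=R.from_euler("ZY",[yaw,pitch])*R.from_euler("x",np.pi)
    print("shift",r.inv().apply(np.array(P)-o["eef_pos"]),"turn",(r.inv()*T).as_rotvec(),"| t",o["t"],"F",o["contact_force"],"w",o["gripper_width"])
E
python3 -c "
from h import *
go([.616,-.246,.20],-.32)"
```

```text
shift [ 0.4768 -0.2133  0.0307] turn [-0.0015  0.0007  0.7088] | t 0.1 F [-0.4761 -0.2032 -0.7852] w 1.0044100379202958
```

```bash
python3 -m jog '[{"x":0.04,"y":-0.018,"z":0.003,"az":0.06},{"x":0.08,"y":-0.036,"z":0.006,"az":0.12},{"x":0.12,"y":-0.054,"z":0.009,"az":0.18},{"x":0.16,"y":-0.072,"z":0.012,"az":0.24},{"x":0.20,"y":-0.09,"z":0.015,"az":0.3},{"x":0.24,"y":-0.108,"z":0.018,"az":0.36},{"x":0.28,"y":-0.126,"z":0.02,"az":0.42},{"x":0.32,"y":-0.144,"z":0.022,"az":0.48},{"x":0.36,"y":-0.162,"z":0.024,"az":0.54},{"x":0.40,"y":-0.18,"z":0.026,"az":0.6},{"x":0.44,"y":-0.197,"z":0.029,"az":0.66},{"x":0.477,"y":-0.213,"z":0.031,"az":0.709}]' && python3 -c "
from h import *
go([.616,-.246,.006],-.32)"
```

```text
validation failed for argument at $[0]...
```

```bash
python3 -m jog '[{"x":0.04,"y":-0.018,"z":0.003,"ax":0,"ay":0,"az":0.06},{"x":0.08,"y":-0.036,"z":0.006,"ax":0,"ay":0,"az":0.12},{"x":0.12,"y":-0.054,"z":0.009,"ax":0,"ay":0,"az":0.18},{"x":0.16,"y":-0.072,"z":0.012,"ax":0,"ay":0,"az":0.24},{"x":0.20,"y":-0.09,"z":0.015,"ax":0,"ay":0,"az":0.3},{"x":0.24,"y":-0.108,"z":0.018,"ax":0,"ay":0,"az":0.36},{"x":0.28,"y":-0.126,"z":0.02,"ax":0,"ay":0,"az":0.42},{"x":0.32,"y":-0.144,"z":0.022,"ax":0,"ay":0,"az":0.48},{"x":0.36,"y":-0.162,"z":0.024,"ax":0,"ay":0,"az":0.54},{"x":0.40,"y":-0.18,"z":0.026,"ax":0,"ay":0,"az":0.6},{"x":0.44,"y":-0.197,"z":0.029,"ax":0,"ay":0,"az":0.66},{"x":0.477,"y":-0.213,"z":0.031,"ax":0,"ay":0,"az":0.709}]' && python3 -c "
from h import *
go([.616,-.246,.006],-.32)"
```

```text
t: 1.3
eef_pos: [0.6175, -0.2447, 0.1997]
tool_rot: [-0.0, 0.987, -0.16, -0.0]
contact_force: [0.7, -0.4, 0.2]
gripper_width: 1.002
grasp_force: 0.0
shift [-0.0009  0.0018  0.1937] turn [-0.0002  0.0009 -0.0018] | t 1.3 F [ 0.7051 -0.4007  0.1603] w 1.0018259977045647
```

```bash
python3 -m jog '[{"x":0,"y":0.002,"z":0.04,"ax":0,"ay":0,"az":0},{"x":-0.001,"y":0.002,"z":0.08,"ax":0,"ay":0,"az":0},{"x":-0.001,"y":0.002,"z":0.11,"ax":0,"ay":0,"az":0},{"x":-0.001,"y":0.002,"z":0.14,"ax":0,"ay":0,"az":0},{"x":-0.001,"y":0.002,"z":0.165,"ax":0,"ay":0,"az":0},{"x":-0.001,"y":0.002,"z":0.18,"ax":0,"ay":0,"az":0},{"x":-0.001,"y":0.002,"z":0.19,"ax":0,"ay":0,"az":0},{"x":-0.001,"y":0.002,"z":0.194,"ax":0,"ay":0,"az":0},{"x":-0.001,"y":0.002,"z":0.194,"ax":0,"ay":0,"az":0}]'
python3 - <<'E'
from h import *
t=read_camera("top")[...,::-1][100:200,260:380]; s=read_camera("side")[...,::-1][110:210,210:330]
cv2.imwrite("pics/g1.png",cv2.resize(np.hstack([t,s]),(790,330),interpolation=cv2.INTER_CUBIC)); print(get_obs()["contact_force"])
E
```

```text
t: 2.2
eef_pos: [0.6153, -0.2484, 0.0066]
tool_rot: [0.0, 0.987, -0.159, 0.0]
contact_force: [0.6, 0.3, -0.2]
gripper_width: 1.002
grasp_force: 0.0
[ 0.0654 -0.2992  0.0505]
```

View pics/g1.png

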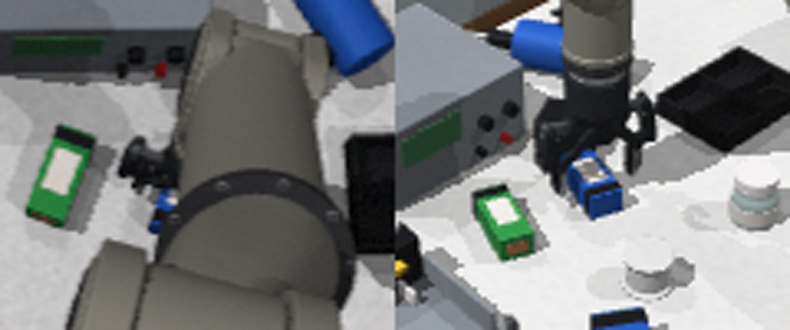

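The fingers straddle the small blue pack (side crop at (593,183)) with its tail towards the robot. Closing now.

```bash
python3 -m jog '[{"x":0,"y":0,"z":0,"ax":0,"ay":0,"az":0},{"x":0,"y":0,"z":0,"ax":0,"ay":0,"az":0},{"x":0,"y":0,"z":0,"ax":0,"ay":0,"az":0},{"x":0,"y":0,"z":0,"ax":0,"ay":0,"az":0},{"x":0,"y":0,"z":0,"ax":0,"ay":0,"az":0},{"x":0,"y":0,"z":0,"ax":0,"ay":0,"az":0},{"x":0,"y":0,"z":0,"ax":0,"ay":0,"az":0},{"x":0,"y":0,"z":0,"ax":0,"ay":0,"az":0},{"x":0,"y":0,"z":0,"ax":0,"ay":0,"az":0},{"x":0,"y":0,"z":0,"ax":0,"ay":0,"az":0}]' 0 50 && python3 -m jog '[{"x":0,"y":0,"z":-0.01,"ax":0,"ay":0,"az":0},{"x":0,"y":0,"z":-0.04,"ax":0,"ay":0,"az":0},{"x":0,"y":0,"z":-0.08,"ax":0,"ay":0,"az":0},{"x":0,"y":0,"z":-0.12,"ax":0,"ay":0,"az":0},{"x":0,"y":0,"z":-0.15,"ax":0,"ay":0,"az":0},{"x":0,"y":0,"z":-0.16,"ax":0,"ay":0,"az":0},{"x":0,"y":0,"z":-0.16,"ax":0,"ay":0,"az":0}]'; python3 -c "
from h import *
go(tw(-.028,0,.16),TY,.12)"
```

```text
t: 3.3
eef_pos: [0.6154, -0.2474, 0.007]
tool_rot: [-0.0, 0.987, -0.159, 0.0]
contact_force: [-1.5, 1.6, 5.1]
gripper_width: 0.481
grasp_force: 51.2
t: 4.0
eef_pos: [0.6155, -0.2487, 0.1676]
tool_rot: [0.0, 0.987, -0.16, 0.001]
contact_force: [0.3, 0.9, -4.0]
gripper_width: 0.482
grasp_force: 51.4
shift [-0.1494 -0.2772  0.0072] turn [-0.0157 -0.1217 -0.2702] | t 4.0 F [ 0.2901  0.8811 -3.9581] w 0.4824729389861569
```

```bash
python3 -m jog '[{"x":-0.015,"y":-0.028,"z":0.0,"ax":0,"ay":-0.012,"az":-0.027},{"x":-0.03,"y":-0.056,"z":0.0,"ax":-0.002,"ay":-0.024,"az":-0.054},{"x":-0.045,"y":-0.084,"z":0.0,"ax":-0.004,"ay":-0.036,"az":-0.081},{"x":-0.06,"y":-0.112,"z":0.0,"ax":-0.006,"ay":-0.048,"az":-0.108},{"x":-0.075,"y":-0.14,"z":0.0,"ax":-0.008,"ay":-0.06,"az":-0.135},{"x":-0.09,"y":-0.168,"z":0.0,"ax":-0.01,"ay":-0.072,"az":-0.162},{"x":-0.105,"y":-0.196,"z":0.0,"ax":-0.011,"ay":-0.084,"az":-0.189},{"x":-0.12,"y":-0.224,"z":0.002,"ax":-0.012,"ay":-0.096,"az":-0.216},{"x":-0.134,"y":-0.252,"z":0.004,"ax":-0.014,"ay":-0.108,"az":-0.243},{"x":-0.149,"y":-0.277,"z":0.007,"ax":-0.016,"ay":-0.122,"az":-0.27},{"x":-0.149,"y":-0.277,"z":0.007,"ax":-0.016,"ay":-0.122,"az":-0.27}]' && python3 -c "
from h import *
go(tw(-.0228,0,.09),TY,.12)"
```

```text
t: 5.1
eef_pos: [0.558, 0.0672, 0.1565]
tool_rot: [-0.003, 0.998, -0.021, -0.064]
contact_force: [0.2, 0.3, -3.1]
gripper_width: 0.48
grasp_force: 51.4
shift [0.0169 0.0059 0.0648] turn [-0.0021  0.0084  0.0085] | t 5.1 F [ 0.2405  0.3308 -3.1368] w 0.4797131358485519
```

```bash
python3 -m jog '[{"x":0.006,"y":0.002,"z":0.02,"ax":0,"ay":0,"az":0.004},{"x":0.012,"y":0.004,"z":0.04,"ax":0,"ay":0.004,"az":0.008},{"x":0.017,"y":0.006,"z":0.065,"ax":0,"ay":0.008,"az":0.008},{"x":0.017,"y":0.006,"z":0.065,"ax":0,"ay":0.008,"az":0.008},{"x":0.017,"y":0.006,"z":0.065,"ax":0,"ay":0.008,"az":0.008},{"x":0.017,"y":0.006,"z":0.065,"ax":0,"ay":0.008,"az":0.008}]'
python3 - <<'E'
from h import *
go(tw(-.0228,0,.027),TY,.12)
t=read_camera("top")[...,::-1]; s=read_camera("side")[...,::-1]
cv2.imwrite("pics/top2.png",t);cv2.imwrite("pics/side2.png",s)
a=cv2.resize(t[125:225,180:270],(495,550),interpolation=cv2.INTER_CUBIC)
b=cv2.resize(s[160:250,165:255],(300,300),interpolation=cv2.INTER_CUBIC)
c=np.zeros((550,795,3),np.uint8); c[:,:495]=a; c[:300,495:]=b; cv2.imwrite("pics/g2.png",c)
E
```

```text
t: 5.7
eef_pos: [0.5697, 0.0551, 0.0933]
tool_rot: [-0.002, 0.998, -0.029, -0.057]
contact_force: [-0.7, 0.3, -3.1]
gripper_width: 0.48
grasp_force: 51.4
shift [ 0.0037 -0.0058  0.0663] turn [-0.0008 -0.006  -0.008 ] | t 5.7 F [-0.6884  0.3148 -3.1416] w 0.48034638046931766
```

View pics/g2.png

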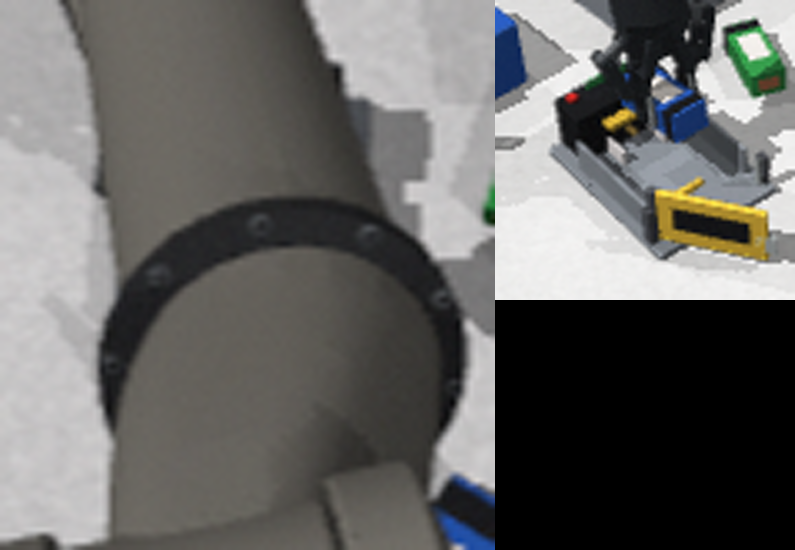

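The top view is hidden by the arm. The side view shows the pack held tail-up over the bay, with its tail face near side pixel (181,184). I'll overlay the predicted corners on the side view.

Run:
```python
from h import *
E=[]
for i in range(4):
    s=read_camera("side"); o=get_obs(); E.append(np.r_[o["eef_pos"],(rot(o["tool_rot"])*R.from_euler("x",-np.pi)).as_euler("ZYX")])
E=np.array(E); print(E); m=E.mean(0)
r=R.from_euler("ZYX",m[3:]); 
P=lambda x,y,z: m[:3]+r.apply(np.array([x+8,y,z-7])/1000) # pack frame mm
pk=[P(-48,21,34),P(-48,-21,34),P(-48,21,0),P(-48,-21,0),P(48,21,34),P(48,21,0)]
te=[tw(*np.array(q)/1000) for q in[(40,30,48),(40,-30,48),(40,30,56),(-48,18,17),(-48,-18,17),(54,60,72),(-70,60,45),(-82,62,78)]]
b=s[...,::-1][160:220,165:245]; b=cv2.resize(b,None,fx=10,fy=10,interpolation=cv2.INTER_CUBIC)[:600,:800].copy()
for pts,c in((pk,(0,0,255)),(te,(0,255,0))):
    for u in proj("side",np.array(pts)): cv2.circle(b,tuple(int(round(v)) for v in((u-[165,160]+.5)*10)),4,c,1)
cv2.imwrite("pics/g3.png",b)
```

```text
[[ 0.57    0.0553  0.0938 -0.0579  0.1129  0.0001]
 [ 0.5699  0.0553  0.0936 -0.0578  0.1131  0.    ]
 [ 0.5698  0.0553  0.0935 -0.0578  0.1133 -0.    ]
 [ 0.5697  0.0552  0.0934 -0.0578  0.1136 -0.0001]]
```

View pics/g3.png

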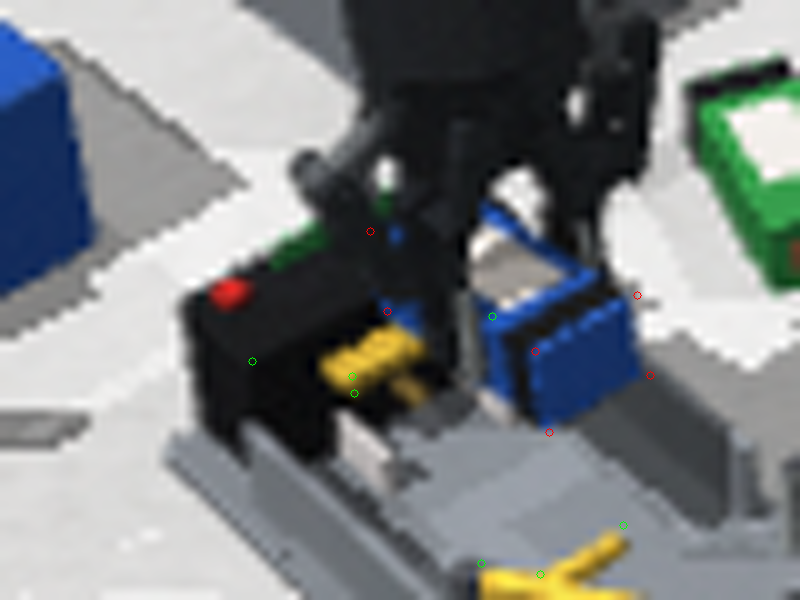

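```bash
sed -i 's/^TO=.*/TO=np.array([.589,.0595,0]); TY=-.057/' h.py; python3 -c "
from h import *
go(tw(-.0238,0,.04),TY,.12)
go(tw(-.0238,0,.027),TY,.12)"
```

```text
shift [ 0.0013 -0.0053  0.0536] turn [ 0.     -0.0064 -0.0008] | t 6.0 F [ 0.4637  0.3514 -2.8791] w 0.48155213026235516
shift [ 0.0028 -0.0053  0.0665] turn [ 0.     -0.0064 -0.0008] | t 6.0 F [ 0.4637  0.3514 -2.8791] w 0.48155213026235516
```

```bash
python3 -m jog '[{"x":0.0,"y":-0.003,"z":0.012,"ax":0,"ay":-0.003,"az":0},{"x":0.001,"y":-0.0053,"z":0.025,"ax":0,"ay":-0.006,"az":0},{"x":0.001,"y":-0.0053,"z":0.038,"ax":0,"ay":-0.006,"az":0},{"x":0.0013,"y":-0.0053,"z":0.047,"ax":0,"ay":-0.006,"az":0},{"x":0.0013,"y":-0.0053,"z":0.0536,"ax":0,"ay":-0.006,"az":0},{"x":0.0013,"y":-0.0053,"z":0.0536,"ax":0,"ay":-0.006,"az":0},{"x":0.0013,"y":-0.0053,"z":0.0536,"ax":0,"ay":-0.006,"az":0}]' && python3 -c "
from h import *
go(tw(-.0238,0,.027),TY,.12)"
```

```text
t: 6.7
eef_pos: [0.565, 0.0606, 0.0393]
tool_rot: [-0.002, 0.998, -0.029, -0.06]
contact_force: [0.5, -0.2, -3.1]
gripper_width: 0.482
grasp_force: 51.5
shift [ 0.0017 -0.0003  0.0122] turn [ 0.0003  0.0006 -0.001 ] | t 6.7 F [ 0.523  -0.2281 -3.1092] w 0.4819651366944162
```

```bash
python3 -m jog '[{"x":0.0005,"y":0,"z":0.004,"ax":0,"ay":0,"az":0},{"x":0.001,"y":0,"z":0.008,"ax":0,"ay":0,"az":0},{"x":0.0015,"y":0,"z":0.0115,"ax":0,"ay":0,"az":0},{"x":0.0015,"y":0,"z":0.0115,"ax":0,"ay":0,"az":0},{"x":0.0015,"y":0,"z":0.0115,"ax":0,"ay":0,"az":0}]'
python3 - <<'E'
from h import *
go(tw(-.0058,0,.027),TY,.12)
s=read_camera("side")[...,::-1]
b=cv2.resize(s[165:225,170:240],None,fx=10,fy=10,interpolation=cv2.INTER_CUBIC); cv2.imwrite("pics/g4.png",b)
E
```

```text
t: 7.2
eef_pos: [0.5649, 0.0606, 0.0276]
tool_rot: [-0.002, 0.998, -0.029, -0.06]
contact_force: [0.0, 0.4, -2.6]
gripper_width: 0.481
grasp_force: 51.5
shift [ 0.0183 -0.0003 -0.0016] turn [ 0.0003  0.0008 -0.0009] | t 7.2 F [ 0.0352  0.3566 -2.6434] w 0.4805273933962432
```

View pics/g4.png

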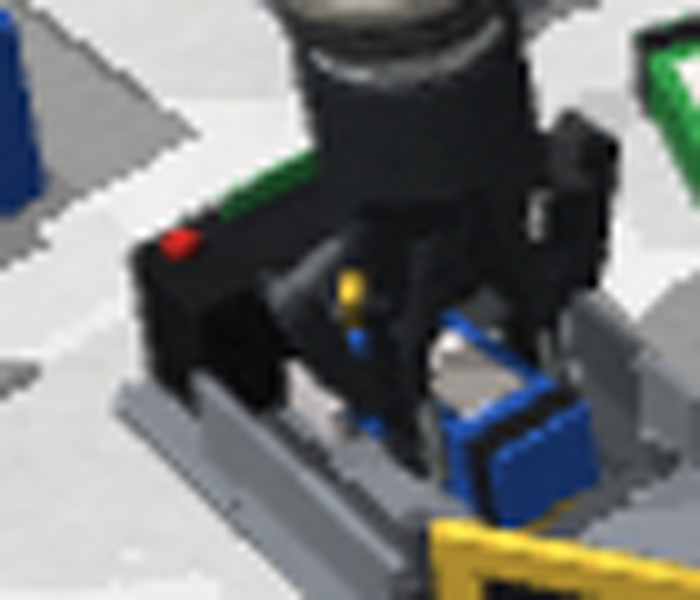

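The tail is over the stop and the nose sits between the guides, in front of the lip (lip at (350,290)). I'll lower gently to feel the floor, then push in.

```bash
python3 -m jog '[{"x":0.0001,"y":0,"z":0.001,"ax":0,"ay":0,"az":0},{"x":0.0002,"y":0,"z":0.002,"ax":0,"ay":0,"az":0},{"x":0.0002,"y":0,"z":0.002,"ax":0,"ay":0,"az":0},{"x":0.0002,"y":0,"z":0.002,"ax":0,"ay":0,"az":0}]'; python3 -m jog '[{"x":0.0001,"y":0,"z":0.001,"ax":0,"ay":0,"az":0},{"x":0.0001,"y":0,"z":0.001,"ax":0,"ay":0,"az":0},{"x":0.0001,"y":0,"z":0.001,"ax":0,"ay":0,"az":0}]'
```

```text
t: 7.65
eef_pos: [0.5649, 0.0606, 0.0257]
tool_rot: [-0.002, 0.998, -0.029, -0.06]
contact_force: [-0.3, 0.8, -2.8]
gripper_width: 0.481
grasp_force: 51.5
t: 7.95
eef_pos: [0.5649, 0.0607, 0.0247]
tool_rot: [-0.002, 0.998, -0.029, -0.06]
contact_force: [-0.2, 0.5, -3.8]
gripper_width: 0.481
grasp_force: 51.5
```

```bash
python3 -m jog '[{"x":0.002,"y":0,"z":-0.0002,"ax":0,"ay":0,"az":0},{"x":0.004,"y":0,"z":-0.0005,"ax":0,"ay":0,"az":0},{"x":0.006,"y":0,"z":-0.0007,"ax":0,"ay":0,"az":0},{"x":0.008,"y":0,"z":-0.001,"ax":0,"ay":0,"az":0},{"x":0.008,"y":0,"z":-0.001,"ax":0,"ay":0,"az":0}]'; python3 -m jog '[{"x":0.002,"y":0,"z":-0.0002,"ax":0,"ay":0,"az":0},{"x":0.004,"y":0,"z":-0.0005,"ax":0,"ay":0,"az":0},{"x":0.004,"y":0,"z":-0.0005,"ax":0,"ay":0,"az":0}]'
```

```text
t: 8.45
eef_pos: [0.5727, 0.0602, 0.0246]
tool_rot: [-0.001, 0.998, -0.029, -0.061]
contact_force: [-2.2, 0.3, -2.0]
gripper_width: 0.487
grasp_force: 51.6
t: 8.75
eef_pos: [0.5766, 0.06, 0.0246]
tool_rot: [-0.002, 0.998, -0.029, -0.061]
contact_force: [-3.4, 0.5, -2.1]
gripper_width: 0.483
grasp_force: 51.6
```

```bash
python3 -m jog '[{"x":0.0015,"y":0,"z":-0.0002,"ax":0,"ay":0,"az":0},{"x":0.003,"y":0,"z":-0.0004,"ax":0,"ay":0,"az":0},{"x":0.0045,"y":0,"z":-0.0005,"ax":0,"ay":0,"az":0},{"x":0.0055,"y":0,"z":-0.0006,"ax":0,"ay":0,"az":0},{"x":0.0055,"y":0,"z":-0.0006,"ax":0,"ay":0,"az":0}]'; python3 -m jog '[{"x":0.001,"y":0,"z":-0.0001,"ax":0,"ay":0,"az":0},{"x":0.0015,"y":0,"z":-0.0002,"ax":0,"ay":0,"az":0},{"x":0.0015,"y":0,"z":-0.0002,"ax":0,"ay":0,"az":0}]'
```

```text
t: 9.25
eef_pos: [0.5821, 0.0596, 0.0246]
tool_rot: [-0.001, 0.998, -0.029, -0.061]
contact_force: [-4.7, 0.1, -1.4]
gripper_width: 0.482
grasp_force: 51.6
t: 9.55
eef_pos: [0.5832, 0.0595, 0.0245]
tool_rot: [-0.001, 0.998, -0.029, -0.061]
contact_force: [-6.1, 0.3, -0.8]
gripper_width: 0.485
grasp_force: 51.7
```

```bash
python3 -m jog '[{"x":0.001,"y":0,"z":-0.0001,"ax":0,"ay":0,"az":0},{"x":0.001,"y":0,"z":-0.0001,"ax":0,"ay":0,"az":0},{"x":0.001,"y":0,"z":-0.0001,"ax":0,"ay":0,"az":0}]'; python3 -m jog '[{"x":0.001,"y":0,"z":-0.0001,"ax":0,"ay":0,"az":0},{"x":0.001,"y":0,"z":-0.0001,"ax":0,"ay":0,"az":0},{"x":0.001,"y":0,"z":-0.0001,"ax":0,"ay":0,"az":0}]'
```

```text
t: 9.85
eef_pos: [0.5833, 0.0595, 0.0245]
tool_rot: [-0.001, 0.998, -0.029, -0.062]
contact_force: [-7.9, -0.4, -0.4]
gripper_width: 0.484
grasp_force: 51.8
t: 10.15
eef_pos: [0.5833, 0.0595, 0.0242]
tool_rot: [-0.001, 0.998, -0.029, -0.063]
contact_force: [-9.3, 0.3, 0.9]
gripper_width: 0.482
grasp_force: 51.8
```

```bash
python3 -m jog '[{"x":-0.0005,"y":0,"z":0.001,"ax":0,"ay":0.02,"az":0},{"x":-0.0008,"y":0,"z":0.002,"ax":0,"ay":0.04,"az":0},{"x":-0.001,"y":0,"z":0.004,"ax":0,"ay":0.06,"az":0},{"x":-0.0011,"y":0,"z":0.005,"ax":0,"ay":0.08,"az":0},{"x":-0.0012,"y":0,"z":0.0063,"ax":0,"ay":0.1,"az":0},{"x":-0.0012,"y":0,"z":0.0063,"ax":0,"ay":0.1,"az":0},{"x":-0.0012,"y":0,"z":0.0063,"ax":0,"ay":0.1,"az":0}]'; python3 -c "
from h import *
go(tw(-.0065,0,.017),TY,0)"
```

```text
t: 10.85
eef_pos: [0.583, 0.0596, 0.0183]
tool_rot: [0.0, 1.0, -0.029, -0.011]
contact_force: [-6.0, 0.3, -1.4]
gripper_width: 0.482
grasp_force: 51.7
shift [-0.0004 -0.0003  0.0013] turn [ 0.0007  0.0225 -0.0006] | t 10.85 F [-6.0129  0.3351 -1.4456] w 0.4818184436784943
```

```bash
python3 -m jog '[{"x":0,"y":0,"z":0.0007,"ax":0,"ay":0.012,"az":0},{"x":0,"y":0,"z":0.0013,"ax":0,"ay":0.022,"az":0},{"x":0,"y":0,"z":0.0018,"ax":0,"ay":0.022,"az":0},{"x":0,"y":0,"z":0.0018,"ax":0,"ay":0.022,"az":0}]'
```

```text
t: 11.25
eef_pos: [0.5833, 0.0596, 0.017]
tool_rot: [0.0, 1.0, -0.029, 0.0]
contact_force: [-7.1, -0.6, 2.4]
gripper_width: 0.485
grasp_force: 52.2
```

```bash
python3 -m jog '[{"x":0,"y":0,"z":0,"ax":0,"ay":0,"az":0},{"x":0,"y":0,"z":0,"ax":0,"ay":0,"az":0},{"x":0,"y":0,"z":0,"ax":0,"ay":0,"az":0},{"x":0,"y":0,"z":0,"ax":0,"ay":0,"az":0},{"x":0,"y":0,"z":0,"ax":0,"ay":0,"az":0}]' 0.68 20; python3 -m jog '[{"x":0,"y":0,"z":-0.01,"ax":0,"ay":0,"az":0},{"x":0,"y":0,"z":-0.025,"ax":0,"ay":0,"az":0},{"x":0,"y":0,"z":-0.05,"ax":0,"ay":0,"az":0},{"x":-0.02,"y":0,"z":-0.09,"ax":0,"ay":0,"az":0},{"x":-0.05,"y":0,"z":-0.13,"ax":0,"ay":0,"az":0},{"x":-0.09,"y":0,"z":-0.14,"ax":0,"ay":0,"az":0},{"x":-0.13,"y":0,"z":-0.14,"ax":0,"ay":0,"az":0},{"x":-0.13,"y":0.04,"z":-0.14,"ax":0,"ay":0,"az":0},{"x":-0.13,"y":0.08,"z":-0.14,"ax":0,"ay":0,"az":0},{"x":-0.13,"y":0.12,"z":-0.14,"ax":0,"ay":0,"az":0},{"x":-0.13,"y":0.12,"z":-0.14,"ax":0,"ay":0,"az":0}]'
python3 - <<'E'
from h import *
t=read_camera("top")[...,::-1];s=read_camera("side")[...,::-1]
cv2.imwrite("pics/top3.png",t)
a=cv2.resize(t[135:225,190:255],None,fx=6,fy=6,interpolation=cv2.INTER_CUBIC)
b=cv2.resize(s[165:255,175:240],None,fx=6,fy=6,interpolation=cv2.INTER_CUBIC)
cv2.imwrite("pics/g5.png",np.hstack([a,b]))
E
```

```text
t: 11.75
eef_pos: [0.5844, 0.0596, 0.0169]
tool_rot: [0.0, 1.0, -0.029, 0.001]
contact_force: [0.5, -0.4, 0.5]
gripper_width: 0.681
grasp_force: 0.0
t: 12.85
eef_pos: [0.4466, -0.058, 0.158]
tool_rot: [0.001, 0.999, -0.033, 0.001]
contact_force: [-0.1, 0.2, -0.5]
gripper_width: 0.679
grasp_force: 0.0
```

View pics/g5.png

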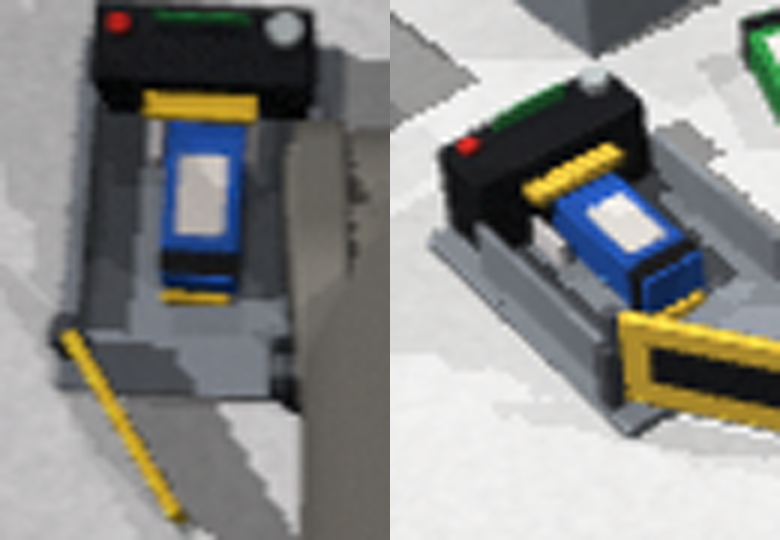

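The pack is seated. In the top half of the crop its nose is under the lip at (200,105) and its tail is just inside the stop at (195,297). The side half shows it lying flat. Next I'll plan the door push with shut fingers.

```bash
cat >> h.py <<'E'
def door(phi,clr,z=.052):
    s,c=np.sin(phi),np.cos(phi); p=np.array([-.082,.062])+.08*np.array([-s,-c])+(.015+clr)*np.array([-c,s])
    return tw(p[0],p[1],z),TY-phi
E
python3 - <<'E'
from h import *
print(get_obs()["q"])
go(*(lambda P,y:(P,y))(*door(1.0,.02,.158)))
print(door(1.0,.02,.158))
E
```

```text
[ 0.0307  0.206  -0.0572  2.1451  0.0172  0.7878 -1.6685]
shift [-0.0338 -0.1689 -0.0004] turn [-0.0014 -0.003   0.9967] | t 12.95 F [0.3589 1.0266 0.4297] w 0.6747857002148832
(array([0.4238, 0.1172, 0.158 ]), -1.057)
```

```bash
sed -i 's/,TY-phi$/,TY-phi+np.pi/' h.py; python3 -m jog '[{"x":-0.004,"y":-0.02,"z":0,"ax":0,"ay":0,"az":-0.14},{"x":-0.008,"y":-0.04,"z":0,"ax":0,"ay":0,"az":-0.28},{"x":-0.012,"y":-0.06,"z":0,"ax":0,"ay":0,"az":-0.42},{"x":-0.016,"y":-0.08,"z":0,"ax":0,"ay":0,"az":-0.56},{"x":-0.02,"y":-0.1,"z":0,"ax":0,"ay":0,"az":-0.7},{"x":-0.024,"y":-0.12,"z":0,"ax":0,"ay":0,"az":-0.84},{"x":-0.028,"y":-0.14,"z":0,"ax":0,"ay":0,"az":-0.98},{"x":-0.034,"y":-0.155,"z":0,"ax":0,"ay":0,"az":-1.12},{"x":-0.034,"y":-0.169,"z":0,"ax":0,"ay":0,"az":-1.26},{"x":-0.034,"y":-0.169,"z":0,"ax":0,"ay":0,"az":-1.4},{"x":-0.034,"y":-0.169,"z":0,"ax":0,"ay":0,"az":-1.54},{"x":-0.034,"y":-0.169,"z":0,"ax":0,"ay":0,"az":-1.68}]' 0 && python3 -c "
from h import *
print(get_obs()['q'])
go(*door(1.0,.02,.158))
go(*door(1.0,.02))"
```

```text
t: 14.15
eef_pos: [0.4227, 0.1199, 0.1572]
tool_rot: [0.001, 0.686, 0.728, 0.001]
contact_force: [0.7, -0.9, -0.3]
gripper_width: 0.002
grasp_force: 0.0
[-0.035   0.2169 -0.428   2.1477  0.1262  0.7982 -0.4821]
shift [-0.0027  0.001  -0.0008] turn [ 0.002   0.0005 -0.4536] | t 14.15 F [ 0.7189 -0.8684 -0.3412] w 0.001564732152771927
shift [-0.0027  0.0008  0.1052] turn [ 0.002   0.0005 -0.4536] | t 14.15 F [ 0.7189 -0.8684 -0.3412] w 0.001564732152771927
```

```bash
python3 -m jog '[{"x":-0.002,"y":0,"z":0,"ax":0,"ay":0,"az":-0.14},{"x":-0.003,"y":0.001,"z":0,"ax":0,"ay":0,"az":-0.28},{"x":-0.003,"y":0.001,"z":0,"ax":0,"ay":0,"az":-0.42},{"x":-0.003,"y":0.001,"z":0.01,"ax":0,"ay":0,"az":-0.454},{"x":-0.003,"y":0.001,"z":0.04,"ax":0,"ay":0,"az":-0.454},{"x":-0.003,"y":0.001,"z":0.07,"ax":0,"ay":0,"az":-0.454},{"x":-0.003,"y":0.001,"z":0.09,"ax":0,"ay":0,"az":-0.454},{"x":-0.003,"y":0.001,"z":0.105,"ax":0,"ay":0,"az":-0.454},{"x":-0.003,"y":0.001,"z":0.105,"ax":0,"ay":0,"az":-0.454},{"x":-0.003,"y":0.001,"z":0.105,"ax":0,"ay":0,"az":-0.454}]' && python3 -c "
from h import *
for p in (1,.9,.8,.7,.6,.5,.4,.3,.2,.12): go(*door(p,0))"
```

```text
t: 15.15
eef_pos: [0.4239, 0.1158, 0.0515]
tool_rot: [0.0, 0.508, 0.861, 0.0]
contact_force: [0.4, 0.5, 0.8]
gripper_width: 0.004
grasp_force: 0.0
shift [-0.0187  0.0008 -0.0005] turn [ 0.0005  0.0006 -0.0085] | t 15.15 F [0.4368 0.4692 0.7656] w 0.004310109599658656
shift [-0.0267 -0.0002 -0.0005] turn [ 0.0005  0.0006 -0.1085] | t 15.15 F [0.4368 0.4692 0.7656] w 0.004310109599658656
shift [-0.0349 -0.0005 -0.0005] turn [ 0.0004  0.0006 -0.2085] | t 15.15 F [0.4368 0.4692 0.7656] w 0.004310109599658656
shift [-0.043   0.0001 -0.0005] turn [ 0.0004  0.0006 -0.3085] | t 15.15 F [0.4368 0.4692 0.7656] w 0.004310109599658656
shift [-0.051   0.0015 -0.0005] turn [ 0.0004  0.0007 -0.4085] | t 15.15 F [0.4368 0.4692 0.7656] w 0.004310109599658656
shift [-0.0588  0.0037 -0.0005] turn [ 0.0003  0.0007 -0.5085] | t 15.15 F [0.4368 0.4692 0.7656] w 0.004310109599658656
shift [-0.0664  0.0067 -0.0005] turn [ 0.0003  0.0007 -0.6085] | t 15.15 F [0.4368 0.4692 0.7656] w 0.004310109599658656
shift [-0.0737  0.0104 -0.0004] turn [ 0.0003  0.0007 -0.7085] | t 15.15 F [0.4368 0.4692 0.7656] w 0.004310109599658656
shift [-0.0805  0.0148 -0.0004] turn [ 0.0002  0.0007 -0.8085] | t 15.15 F [0.4368 0.4692 0.7656] w 0.004310109599658656
shift [-0.0856  0.0188 -0.0004] turn [ 0.0002  0.0007 -0.8885] | t 15.15 F [0.4368 0.4692 0.7656] w 0.004310109599658656
```

```bash
python3 -m jog '[{"x":-0.01,"y":0,"z":0,"ax":0,"ay":0,"az":0},{"x":-0.0187,"y":0.0005,"z":0,"ax":0,"ay":0,"az":-0.01},{"x":-0.0267,"y":0,"z":0,"ax":0,"ay":0,"az":-0.11},{"x":-0.0349,"y":-0.0005,"z":0,"ax":0,"ay":0,"az":-0.21},{"x":-0.043,"y":0,"z":0,"ax":0,"ay":0,"az":-0.31},{"x":-0.051,"y":0.0015,"z":0,"ax":0,"ay":0,"az":-0.41},{"x":-0.0588,"y":0.0037,"z":0,"ax":0,"ay":0,"az":-0.51},{"x":-0.0664,"y":0.0067,"z":0,"ax":0,"ay":0,"az":-0.61},{"x":-0.0737,"y":0.0104,"z":0,"ax":0,"ay":0,"az":-0.71},{"x":-0.0805,"y":0.0148,"z":0,"ax":0,"ay":0,"az":-0.81},{"x":-0.0856,"y":0.0188,"z":0,"ax":0,"ay":0,"az":-0.89},{"x":-0.0856,"y":0.0188,"z":0,"ax":0,"ay":0,"az":-0.89}]' && python3 -c "
from h import *
for p in (.12,.06,0): go(*door(p,0))
go(*door(0,-.004));go(*door(0,-.008))"
```

```text
t: 16.35
eef_pos: [0.4826, 0.0479, 0.052]
tool_rot: [0.001, 0.088, 0.996, -0.0]
contact_force: [-2.5, 0.1, 0.6]
gripper_width: 0.0
grasp_force: 1.0
shift [ 0.0011  0.0019 -0.    ] turn [-0.0004  0.0014 -0.    ] | t 16.35 F [-2.4648  0.0716  0.6301] w 3.747959097047613e-06
shift [-0.0037  0.0011 -0.    ] turn [-0.0004  0.0014 -0.06  ] | t 16.35 F [-2.4648  0.0716  0.6301] w 3.747959097047613e-06
shift [-0.0086  0.0007 -0.    ] turn [-0.0005  0.0014 -0.12  ] | t 16.35 F [-2.4648  0.0716  0.6301] w 3.747959097047613e-06
shift [-0.0125  0.0012 -0.    ] turn [-0.0005  0.0014 -0.12  ] | t 16.35 F [-2.4648  0.0716  0.6301] w 3.747959097047613e-06
shift [-0.0165  0.0016 -0.    ] turn [-0.0005  0.0014 -0.12  ] | t 16.35 F [-2.4648  0.0716  0.6301] w 3.747959097047613e-06
```

```bash
python3 -m jog '[{"x":-0.002,"y":0.001,"z":0,"ax":0,"ay":0,"az":-0.03},{"x":-0.004,"y":0.001,"z":0,"ax":0,"ay":0,"az":-0.06},{"x":-0.006,"y":0.001,"z":0,"ax":0,"ay":0,"az":-0.09},{"x":-0.008,"y":0.001,"z":0,"ax":0,"ay":0,"az":-0.12},{"x":-0.01,"y":0.001,"z":0,"ax":0,"ay":0,"az":-0.12},{"x":-0.01,"y":0.001,"z":0,"ax":0,"ay":0,"az":-0.12}]'; python3 -m jog '[{"x":-0.001,"y":0,"z":0,"ax":0,"ay":0,"az":0},{"x":-0.002,"y":0,"z":0,"ax":0,"ay":0,"az":0},{"x":-0.003,"y":0,"z":0,"ax":0,"ay":0,"az":0},{"x":-0.003,"y":0,"z":0,"ax":0,"ay":0,"az":0}]'; python3 -c "
from h import *
go(*door(0,0))"
```

```text
t: 16.95
eef_pos: [0.491, 0.0479, 0.0515]
tool_rot: [-0.0, 0.029, 1.0, -0.001]
contact_force: [-4.6, 0.0, 2.6]
gripper_width: -0.0
grasp_force: 2.4
t: 17.35
eef_pos: [0.4911, 0.0479, 0.0511]
tool_rot: [-0.003, 0.028, 1.0, -0.002]
contact_force: [-12.3, 0.5, 9.1]
gripper_width: -0.0
grasp_force: 6.5
shift [-0.0001 -0.0008 -0.0009] turn [-0.0033 -0.0056  0.0007] | t 17.35 F [-12.337    0.4614   9.0755] w -0.00028092296626916556
```

```bash
python3 -m jog '[{"x":0.01,"y":0,"z":0,"ax":0,"ay":0,"az":0},{"x":0.03,"y":0,"z":0,"ax":0,"ay":0,"az":0},{"x":0.04,"y":0,"z":-0.03,"ax":0,"ay":0,"az":0},{"x":0.04,"y":0.03,"z":-0.07,"ax":0,"ay":0,"az":0},{"x":0.04,"y":-0.06,"z":-0.1,"ax":0,"ay":0,"az":0},{"x":0.04,"y":-0.11,"z":-0.12,"ax":0,"ay":0,"az":0},{"x":0.04,"y":-0.15,"z":-0.12,"ax":0,"ay":0,"az":0},{"x":0.04,"y":-0.15,"z":-0.12,"ax":0,"ay":0,"az":0}]'
python3 - <<'E'
from h import *
t=read_camera("top")[...,::-1];s=read_camera("side")[...,::-1]
a=cv2.resize(t[135:225,190:255],None,fx=6,fy=6,interpolation=cv2.INTER_CUBIC)
b=cv2.resize(s[165:255,175:240],None,fx=6,fy=6,interpolation=cv2.INTER_CUBIC)
cv2.imwrite("pics/g6.png",np.hstack([a,b]))
h=cv2.cvtColor(np.ascontiguousarray(t),cv2.COLOR_BGR2HSV); m=cv2.inRange(h,(18,120,90),(35,255,255)); m[:187]=0; m[215:]=0; m[:,:195]=0;m[:,255:]=0
ys,xs=np.nonzero(m)
P=np.array([onz("top",q,.078)[:2] for q in zip(xs,ys)])
f=np.polyfit(P[:,1],P[:,0],1); print(len(xs),xs.min(),xs.max(),"door angle",f[0]+np.tan(TY),get_obs()["eef_pos"])
E
```

```text
t: 18.15
eef_pos: [0.4473, -0.1024, 0.1731]
tool_rot: [0.002, 0.029, 1.0, -0.001]
contact_force: [1.2, 0.6, -0.2]
gripper_width: 0.004
grasp_force: 0.0
110 202 237 door angle 0.013443859279503555 [ 0.4472 -0.1052  0.1728]
```

View pics/g6.png

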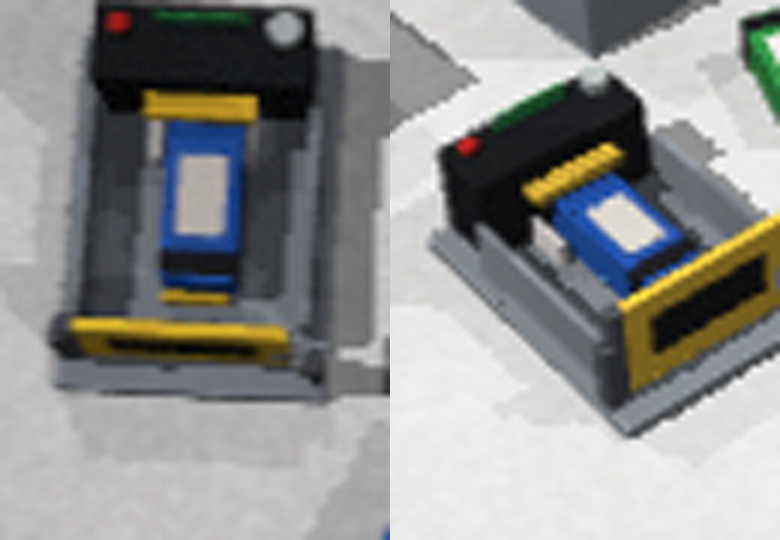

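The crop shows the pack still seated and the door across the bay at (180,335), with a measured angle of about 0.01 rad. I'll push once more, harder, to make sure the latch has snapped in.

```bash
python3 -c "
from h import *
go(*door(0,.03,.1)); go(*door(0,.03)); go(*door(0,0))"
```

```text
shift [-0.0035  0.1548  0.0723] turn [-0.0033  0.0047 -0.0085] | t 18.25 F [-0.2702 -0.0392 -0.7378] w -0.0026104330951698326
shift [-0.0033  0.1549  0.1203] turn [-0.0033  0.0047 -0.0085] | t 18.25 F [-0.2702 -0.0392 -0.7378] w -0.0026104330951698326
shift [-0.0333  0.1552  0.1204] turn [-0.0033  0.0047 -0.0085] | t 18.25 F [-0.2702 -0.0392 -0.7378] w -0.0026104330951698326
```

```bash
python3 -m jog '[{"x":0,"y":0.04,"z":0.02,"ax":0,"ay":0,"az":0},{"x":0,"y":0.08,"z":0.04,"ax":0,"ay":0,"az":0},{"x":0,"y":0.12,"z":0.07,"ax":0,"ay":0,"az":0},{"x":0,"y":0.155,"z":0.1,"ax":0,"ay":0,"az":0},{"x":-0.003,"y":0.155,"z":0.12,"ax":0,"ay":0,"az":0},{"x":-0.02,"y":0.155,"z":0.12,"ax":0,"ay":0,"az":0},{"x":-0.03,"y":0.155,"z":0.12,"ax":0,"ay":0,"az":0},{"x":-0.034,"y":0.155,"z":0.12,"ax":0,"ay":0,"az":0},{"x":-0.034,"y":0.155,"z":0.12,"ax":0,"ay":0,"az":0}]'; python3 -m jog '[{"x":-0.0015,"y":0,"z":0,"ax":0,"ay":0,"az":0},{"x":-0.003,"y":0,"z":0,"ax":0,"ay":0,"az":0},{"x":-0.003,"y":0,"z":0,"ax":0,"ay":0,"az":0}]';python3 -m jog '[{"x":-0.0015,"y":0,"z":0,"ax":0,"ay":0,"az":0},{"x":-0.003,"y":0,"z":0,"ax":0,"ay":0,"az":0},{"x":-0.003,"y":0,"z":0,"ax":0,"ay":0,"az":0}]'
```

```text
t: 19.15
eef_pos: [0.4903, 0.0538, 0.0521]
tool_rot: [0.001, 0.028, 1.0, 0.0]
contact_force: [-0.1, 0.1, 0.3]
gripper_width: 0.0
grasp_force: 0.0
t: 19.45
eef_pos: [0.4914, 0.0532, 0.0517]
tool_rot: [-0.0, 0.028, 1.0, -0.001]
contact_force: [-4.1, 0.4, 2.7]
gripper_width: -0.001
grasp_force: 1.8
t: 19.75
eef_pos: [0.4914, 0.053, 0.0509]
tool_rot: [-0.003, 0.027, 1.0, -0.001]
contact_force: [-12.5, -0.6, 8.7]
gripper_width: -0.002
grasp_force: 5.9
```

```bash
python3 -m jog '[{"x":-0.0015,"y":0,"z":0,"ax":0,"ay":0,"az":0},{"x":-0.003,"y":0,"z":0,"ax":0,"ay":0,"az":0},{"x":-0.003,"y":0,"z":0,"ax":0,"ay":0,"az":0}]'; python3 -m jog '[{"x":0.01,"y":0,"z":0,"ax":0,"ay":0,"az":0},{"x":0.03,"y":0,"z":0,"ax":0,"ay":0,"az":0},{"x":0.05,"y":0,"z":-0.01,"ax":0,"ay":0,"az":0},{"x":0.05,"y":0,"z":-0.05,"ax":0,"ay":0,"az":0},{"x":0.05,"y":0,"z":-0.1,"ax":0,"ay":0,"az":0},{"x":0.05,"y":-0.05,"z":-0.12,"ax":0,"ay":0,"az":0},{"x":0.05,"y":-0.1,"z":-0.12,"ax":0,"ay":0,"az":0},{"x":0.05,"y":-0.15,"z":-0.12,"ax":0,"ay":0,"az":0},{"x":0.05,"y":-0.15,"z":-0.12,"ax":0,"ay":0,"az":0},{"x":0.05,"y":-0.15,"z":-0.12,"ax":0,"ay":0,"az":0}]'
python3 - <<'E'
from h import *
t=read_camera("top")[...,::-1]
h=cv2.cvtColor(np.ascontiguousarray(t),cv2.COLOR_BGR2HSV); m=cv2.inRange(h,(18,120,90),(35,255,255)); m[:187]=0; m[215:]=0; m[:,:195]=0;m[:,255:]=0
ys,xs=np.nonzero(m)
P=np.array([onz("top",q,.078)[:2] for q in zip(xs,ys)])
f=np.polyfit(P[:,1],P[:,0],1); print(len(xs),"door angle",f[0]+np.tan(TY))
print(hand_in())
E
```

```text
t: 20.05
eef_pos: [0.4913, 0.0528, 0.0504]
tool_rot: [-0.005, 0.027, 1.0, -0.002]
contact_force: [-19.5, 1.1, 13.3]
gripper_width: -0.002
grasp_force: 9.9
t: 21.05
eef_pos: [0.4401, -0.0956, 0.1718]
tool_rot: [0.001, 0.03, 1.0, -0.001]
contact_force: [0.0, 0.9, -0.2]
gripper_width: 0.0
grasp_force: 0.0
110 door angle 0.013443859279503555
the job is handed in; nothing more can be done
None
```

I handed the job in at about 21 s: the pack is seated and released with its copper end against the pin, and the guard door is shut; it didn't move under a 19.5 N push, so I take the latch as snapped in, though I couldn't see the bolt and no verdict came back.

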